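Put the scraper away in its dock

TASK

Put the orange scraper away in the blue dock: slide the dock's yellow keeper fully open by its knob, lay the scraper flat in front of the rails and slide it blade first into the slot, then let go and push its tail until it is fully home. Finally slide the keeper shut behind it, right across the channel, and leave the other things on the table where they are.

Things in the scene. Friction and masses are not known exactly. Their poses are not given: they have to be found in the camera images.
- dock: Blue and dark steel scraper dock, a long low channel fixed on the table. x: the way a scraper slides in, y: left of that, z up. Origin: channel centre line, at the open ends of the side rails, table level. Flat base plate, 70 mm wide, top 5 mm above the table, from x -100 mm (open apron before the rails) to +170 mm. Scraper fully home: tail end at x = -2 mm. Keeper runs across at x = -18 to -6 mm.
- dock_rails (a point): Point on the channel centre line between the side rails, 60 mm in (dock x = 60 mm), on the base plate's top, 5 mm above the table; dock axes. Rails are 29 mm high above the table, from dock x = 0 to the guard; the mouth flares: about 60 mm between them at x = 0, 50 mm from x = 26 mm on. No room for fingers beside a handle there.
- dock_slot (a point): Centre of the guard's slot mouth (dock x = 98 mm, 14 mm above the table); dock axes. The level slot is 50 mm wide, 10 mm high (9 to 19 mm above the table), 66 mm deep, in a blue roofed guard 31 mm high. The handle is thicker than the slot: fully home it butts against this face with the whole blade inside.
- keeper (a joint): Yellow sliding keeper bar, in m: 0 = shut, centred across the channel, at its stop; grows as it slides right (dock -y) to 0.066 = fully open, at its stop. Bar 12 mm thick (dock x), 48 mm long (y), 6 to 22 mm above the table. Stays where left; 1.5 N friction, no spring. Blocked while the scraper's tail is behind dock x = -6 mm. Its track ends in a block 20 mm high at dock y -98 to -104 mm.
- keeper_knob (a point): Centre of the black upright round knob, 16 mm in diameter, on the middle of the keeper bar. It spans 31 to 57 mm above the table (on a thinner stem, above the bar); this point is 44 mm above the table. It moves with the keeper: dock x = -12 mm, dock y = -(joint value).
- scraper_handle (a point): Centre of the loose scraper's handle, half-way up; x towards the blade, z up. Orange flat handle with black tail end: 100 mm long (x -50 to +50), 38 wide, 18 thick. Steel blade 44 mm wide, 4 thick, 60 long (x +50 to +110), at mid-thickness. 160 mm overall, about 0.16 kg, centre of mass about 16 mm ahead of here. Lies flat on the table at the start.
- scraper: The same scraper as a body; origin on its underside, 30 mm ahead of and 9 mm below scraper_handle, same axes.
- scraper_tail (a point): Middle of the handle's rear end face, 50 mm behind scraper_handle, half-way up; same axes.
- scraper_tip (a point): Middle of the blade's front edge, 110 mm ahead of scraper_handle, half-way up; same axes.
- contactor: Bystander, loose: black contactor with two copper studs, 58x50x70 mm high; origin at the middle of its underside. To be left where it is.
- beeper: Bystander, loose: round black reversing beeper, 57x74x24 mm high; origin at the middle of its underside. To be left where it is.
- fuse_box: Bystander, loose: fuse carrier with coloured fuses, 36x85x27 mm high; origin at the middle of its underside. To be left where it is.
- u_bracket: Bystander, loose: grey steel bracket, 50x52x34 mm high; origin at the middle of its underside. To be left where it is.

How it is judged:
On the way, in this order (a step that is already met when the one before it is completed fails the run):
1. the keeper is slid open (value of joint keeper above 0.054 m), for 0.1 s.
2. the blade's edge is in the slot, the scraper flat in the channel, the keeper still open (y of scraper_tip in the frame of dock between -0.008 and 0.008 m and z of scraper_tip in the frame of dock between 0.008 and 0.02 m and value of joint keeper above 0.054 m and x of scraper_tip in the frame of dock above 0.099 m), for 0.1 s.
3. the scraper is fully home and nothing holds it (y of scraper_tip in the frame of dock between -0.008 and 0.008 m and z of scraper_tip in the frame of dock between 0.008 and 0.02 m and x of scraper_tail in the frame of dock between -0.0055 and 0.004 m and contact force between the fingers and scraper below 0.2 N), for 0.2 s.
4. the keeper is shut behind the scraper (y of scraper_tip in the frame of dock between -0.008 and 0.008 m and z of scraper_tip in the frame of dock between 0.008 and 0.02 m and x of scraper_tail in the frame of dock between -0.0055 and 0.004 m and value of joint keeper below 0.006 m), for 0.2 s.
At the end, for the whole second after the job is handed in: The scraper lies at rest in the dock, blade in the slot and within 8 mm of its centre line, the handle within 3.5 mm of butting against the guard, and the keeper is shut to within 6 mm (all of step 4 and linear speed of scraper below 0.02 m/s); the robot touches nothing.
It fails at once if the contactor is moved more than 40 mm (distance of contactor from where it was at the start of the episode above 0.04 m).
It fails at once if the beeper is moved more than 40 mm (distance of beeper from where it was at the start of the episode above 0.04 m).
It fails at once if the fuse box is moved more than 40 mm (distance of fuse_box from where it was at the start of the episode above 0.04 m).
It fails at once if the u bracket is moved more than 40 mm (distance of u_bracket from where it was at the start of the episode above 0.04 m).
It also fails if it takes over 61 s, if anything falls off the work surface, if the arm or the gripper's body presses on something with over 40 N, if the wrist force passes 120 N, or if a joint passes its speed limit or range.

ROBOT

A 6-joint arm with a two-finger parallel gripper is mounted at the origin on a cart in front of the work surface, level with it; the furniture and walls round the work are solid. World frame = base frame: x ahead of the robot, y to its left, z up, the work surface at z = 0. Lengths are in m, angles in rad, forces in N, time in s.
With the tool pointing down it reaches from about 0.35 to 0.85 m from the base axis. Payload 8.1 kg.
Tool frame: the origin (TCP) lies at the centre of the arm's flange, where the gripper is bolted on; the fingertips stand 186 mm ahead of it and the grasp point (between the pads) lies 167 mm ahead of it; z points along the fingers, y is the line along which they close (so a half turn about z gives the same grasp; the last joint's range is limited). The gripper opens to 93 mm and grips with 3 to 60 N. Pads are 15 mm wide; open, the fingers measure 128 mm over their backs; the gripper's body (75 mm by 188 mm) begins 65 mm behind the grasp point.
Start: joints at [1.2, 0.13, 1.488, -0, 1.523, -0.085], TCP at [0.169, 0.576, 0.405] pointing down, gripper open.
Joint ranges: [-2.96, 2.96], [-0.89, 2.26], [0.02, 2.5], [-1.34, 4.48], [0, 2.73], [-2.66, 2.66]. Speed limits (rad/s): [2.39, 2.39, 2.79, 3.14, 3.14, 3.14].

INTERFACE

Orientations are given as a rotation vector (axis times angle).
In Python, from plant import read_state, read_camera, camera_params, robot gives the robot as it stands.
- The arm moves only by the tool carry_out, never from a script. Its argument "targets" is a list of rows, each an object of numbers: "hand": the opening in per cent of the stroke, from 0 (shut) to 100 (fully open); "x", "y", "z": the shift along the tool's x, y, z in m; "ax", "ay", "az": the turn, a rotation vector about the tool's x, y, z in rad. In form: [{"hand": .., "x": .., "y": .., "z": .., "ax": .., "ay": .., "az": ..}, ...]. A call has 1 to 8 rows; each row is the pose to reach, as a shift and turn from the pose commanded when the call began, along the tool's axes at that moment; what a row does not reach only later rows make up. A row lasts 1/8 s, in which the tool goes at most 62.5 mm and 10.7 degrees, less where a joint would pass 70% of its speed; a pose out of reach is approached as far as the arm can. A call with a gripper value outside its range is refused whole. The fingers move at their own pace and stop on an object; "newtons" is the grip in N (left out, the last holds). Time passes only in rows, so rows that repeat a pose let the fingers close. It gives the time, the measured TCP pose, the force, the opening and the grip force at its end, in the units of the state.
- read_state(): the state, without advancing time (a new reading comes with each control period).
- read_camera(name): name is "scene" or "top" or "wrist"; returns (picture, depth): 384x512x3 uint8, blue, green, red; 384x512 float32, m along the optical axis (not along the pixel's ray), 0 where there is no reading.
- camera_params(name): a dict with "fx", "fy", "cx", "cy" (pixels), "k1" (the pictures are not rectified: a ray, as slopes to the right and down, at radius r is drawn at 1 + k1 r^2 times it, then the intrinsics apply), "position" and "rotation" of the camera in the world. Camera axes: x right, y up, looking along -z (the intrinsics and any distortion apply to the point x, -y, -z); pixel columns grow to the right and rows downward; lengths in m; the calibration is good to about 2 mm. A picture is of the moment at which its call begins: read the wrist's pose just before it. camera_params takes no time and is no camera call; for the wrist camera it gives the pose at the moment of the call.
- robot.close_job(): hands the job in; it is judged then, once.
The state is a dict: "t": time; "q": joint angles; "dq": joint speeds; "joint_torque": joint torques, N m; "tool_pos": TCP position; "orientation": TCP orientation; "force": force on the tool from outside, world axes, zero at the start; "wrist_torque": the same for the moment, N m; "opening": finger opening in m; "gripper_force": force on a finger pad.
Only numpy, scipy, OpenCV 4.12 (cv2) and the standard library are available. Lean on these libraries where they do the work, as an engineer would, in place of code of your own. Each camera call takes 0.05 s, during which the arm holds its last target. There are 200 camera calls.

## Working session

There is one attempt and no reset: what is moved stays moved. The work goes in short steps, Python scripts to look and compute and a tool call to move; the robot and the scene stay as the last step left them, time stands still between calls to the robot, and variables do not carry over. Pictures are saved under pics/ and viewed, at most 10 in all, crops included, and the job is handed in when it is done.

Besides the shell and the picture viewer there is one more tool, called after "Emit:" as name([rows], argument=value, ...), one row to a line, values as JSON. carry_out: Moves the arm, as the interface text tells. Its arguments: {"type":"object","properties":{"targets":{"type":"array","items":{"type":"object","properties":{"hand":{"type":"number"},"x":{"type":"number"},"y":{"type":"number"},"z":{"type":"number"},"ax":{"type":"number"},"ay":{"type":"number"},"az":{"type":"number"}}}},"newtons":{"type":"number"}},"required":["targets"]}

```bash
ls; mkdir -p pics; python3 - <<'E'
from plant import *
import cv2,numpy as np
s=read_state();print(s)
for n in("scene","top"):
    p,d=read_camera(n);cv2.imwrite(f"pics/{n}0.png",p);np.savez(f"{n}0.npz",p=p,d=d);print(n,camera_params(n))
E
```

```text
pics
{'t': 0.0, 'q': array([ 1.19961171e+00,  1.31185701e-01,  1.48924761e+00, -4.11912921e-05,
        1.52298829e+00, -8.54230981e-02]), 'dq': array([-3.97510168e-04, -6.29308607e-04,  1.50363695e-03, -1.97471598e-04,
       -6.41787833e-04, -7.94742461e-05]), 'joint_torque': array([ 1.72990018e-03, -5.59855092e+01, -4.91744757e+01,  7.68740731e-02,
        3.54268891e-02, -1.62274505e-04]), 'tool_pos': array([0.16905319, 0.57546515, 0.40368987]), 'orientation': array([-4.47290887e-01, -3.10920865e+00,  2.81265722e-03]), 'force': array([ 0.23563155,  0.03124608, -0.22653139]), 'wrist_torque': array([ 0.00143503, -0.07056577, -0.02278299]), 'gripper_force': 0.0, 'opening': 0.09299370145383755}
scene {'fx': 347.56513776804917, 'fy': 347.56513776804917, 'cx': 255.26470112258792, 'cy': 195.29105607445246, 'k1': -0.07416297959415113, 'position': array([-0.03744171,  0.51151819,  0.52821973]), 'rotation': array([ 0.52625386, -1.03321127, -1.94335668])}
top {'fx': 392.4699549057841, 'fy': 392.4699549057841, 'cx': 254.88658502333993, 'cy': 195.07582501966314, 'k1': -0.12168645124604233, 'position': array([0.41409969, 0.14590123, 0.99012324]), 'rotation': array([ 0.08086355, -0.12178452, -1.54905497])}
```

View pics/top0.png

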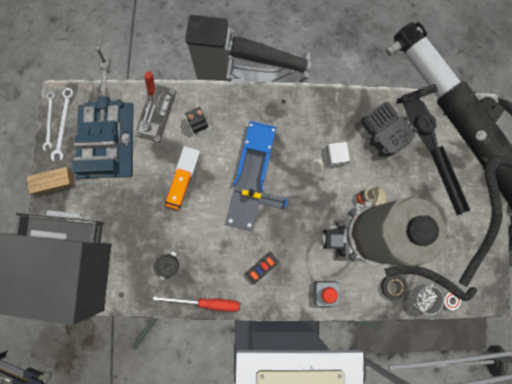

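View pics/scene0.png

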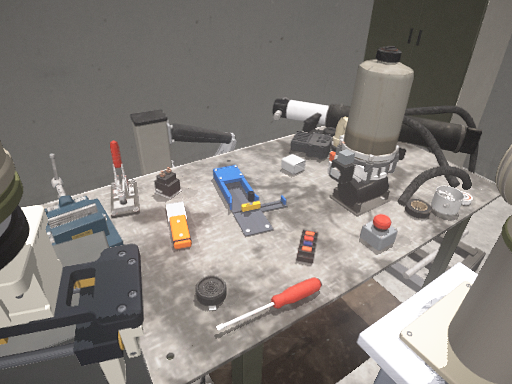

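The top view shows the scraper at about (182,178) with its blade pointing up-image, and the dock from its apron at (242,220) to the guard at (260,135). The keeper is near (250,194) and its track runs right to (287,203).

```bash
cat > h.py <<'E'
import numpy as np,cv2
from scipy.spatial.transform import Rotation as R
def rays(c,uv):
    K=np.array([[c["fx"],0,c["cx"]],[0,c["fy"],c["cy"]],[0,0,1]])
    q=cv2.undistortPoints(np.float64(uv).reshape(-1,1,2),K,np.array([c["k1"],0,0,0,0]))[:,0]
    return R.from_rotvec(c["rotation"]).apply(np.c_[q[:,0],-q[:,1],-np.ones(len(q))])
def onplane(c,uv,z):
    r=rays(c,uv);return c["position"]+r*((z-c["position"][2])/r[:,2])[:,None]
def mask(p,lo,hi,box=None):
    m=cv2.inRange(cv2.cvtColor(p,cv2.COLOR_BGR2HSV),np.array(lo),np.array(hi))
    if box:
        k=np.zeros_like(m);x0,y0,x1,y1=box;k[y0:y1,x0:x1]=1;m*=k
    return m
E
python3 - <<'E'
from h import *;from plant import *
z=np.load("top0.npz");p=z["p"];c=camera_params("top")
def rect(m,h,n):
    w=onplane(c,np.argwhere(m)[:,::-1],h)[:,:2]
    b=cv2.minAreaRect(np.float32(w*1000));print(n,len(w),b,np.median(w,0))
rect(mask(p,(5,150,120),(18,255,255),(150,130,210,220)),.018,"orange")
rect(mask(p,(22,120,120),(34,255,255),(220,170,300,220)),.022,"yellow")
rect(mask(p,(100,150,80),(125,255,255),(225,115,290,158)),.031,"guard")
rect(mask(p,(100,150,80),(125,255,255),(225,115,275,192)),.03,"blue")
a=cv2.resize(p[110:245,150:300],None,fx=4,fy=4,interpolation=cv2.INTER_CUBIC);cv2.imwrite("pics/crop.png",a)
E
```

```text
orange 411 ((552.3377685546875, 315.2701721191406), (39.140098571777344, 97.90508270263672), 73.34432983398438) [0.55427015 0.31859092]
yellow 80 ((543.8137817382812, 131.4877471923828), (47.474700927734375, 14.207170486450195), 79.01032257080078) [0.54314989 0.12515555]
guard 714 ((674.8155517578125, 115.324951171875), (67.63034057617188, 95.95204162597656), 78.03848266601562) [0.68447812 0.11393494]
blue 891 ((640.677001953125, 123.33837890625), (71.9621353149414, 166.86798095703125), 78.56523132324219) [0.67628972 0.11363473]
```

View pics/crop.png

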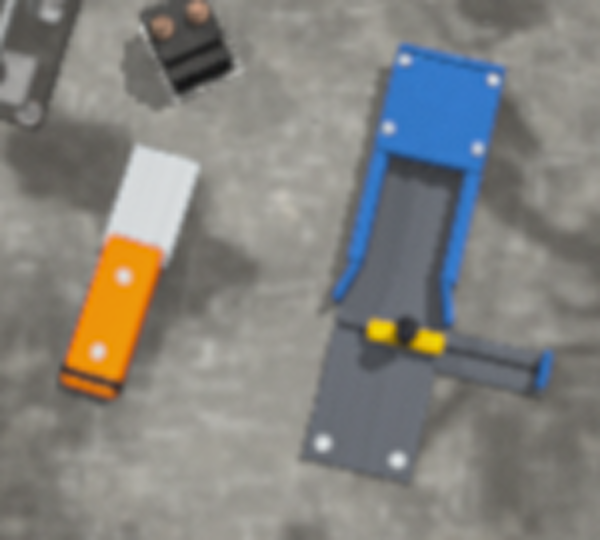

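The crop shows the scraper handle from (95,385) to (135,245) with the blade beyond it. The knob is at (407,330), with the keeper a little off shut.

```bash
cat >> h.py <<'E'
def goal(s,x,y,z,yawdeg,tilt=0):
    """shift/turn in tool axes to bring grasp point to x,y,z, tool down, tool y = yaw+90deg"""
    a=np.radians(yawdeg);T=np.c_[[-np.cos(a),-np.sin(a),0],[-np.sin(a),np.cos(a),0],[0,0,-1]]
    t=np.array([x,y,z])-.167*T[:,2]
    R0=R.from_rotvec(s["orientation"])
    d=R0.inv().apply(t-s["tool_pos"]);w=(R0.inv()*R.from_matrix(T)).as_rotvec()
    print("shift",d.round(4),"turn",w.round(4))
def grasp(s):
    Rm=R.from_rotvec(s["orientation"]).as_matrix()
    return s["tool_pos"]+.167*Rm[:,2], np.degrees(np.arctan2(-Rm[0,1],Rm[1,1]))
E
python3 - <<'E'
from h import *;from plant import *
s=read_state();print(grasp(s))
c=camera_params("wrist");R0=R.from_rotvec(s["orientation"])
print(R0.inv().apply(c["position"]-s["tool_pos"]),(R0.inv()*R.from_rotvec(c["rotation"])).as_matrix().round(3),c["fx"])
goal(s,.5434,.1318,.15,-11.5)
E
```

```text
(array([0.16896975, 0.57523001, 0.23683318]), np.float64(-16.373316002014526))
[0.07747424 0.00094642 0.01965459] [[ 0.001  0.96   0.279]
 [ 1.    -0.001 -0.   ]
 [-0.     0.279 -0.96 ]] 293.06035770281215
shift [-0.4842 -0.32    0.0873] turn [-0.0016 -0.0002 -0.0851]
```

Emit:
carry_out([
  {"x": -0.484, "y": -0.32, "z": 0, "az": -0.085, "hand": 40},
  {"x": -0.484, "y": -0.32, "z": 0, "az": -0.085, "hand": 40},
  {"x": -0.484, "y": -0.32, "z": 0, "az": -0.085, "hand": 40},
  {"x": -0.484, "y": -0.32, "z": 0, "az": -0.085, "hand": 40},
  {"x": -0.484, "y": -0.32, "z": 0, "az": -0.085, "hand": 40},
  {"x": -0.484, "y": -0.32, "z": 0, "az": -0.085, "hand": 40},
  {"x": -0.484, "y": -0.32, "z": 0, "az": -0.085, "hand": 40},
  {"x": -0.484, "y": -0.32, "z": 0, "az": -0.085, "hand": 40},
])

```text
schema error: expected keys hand, x, y, z, ax, ay, az
```

```bash
python3 - <<'E'
from h import *;from plant import *
s=read_state();print(s["t"],grasp(s))
goal(s,.5434,.1318,.15,-11.5)
E
```

```text
0.1 (array([0.16896975, 0.57523001, 0.23683318]), np.float64(-16.373316002014526))
shift [-0.4842 -0.32    0.0873] turn [-0.0016 -0.0002 -0.0851]
```

Emit:
carry_out([
  {"x": -0.484, "y": -0.32, "z": 0, "ax": 0, "ay": 0, "az": -0.085, "hand": 40},
  {"x": -0.484, "y": -0.32, "z": 0, "ax": 0, "ay": 0, "az": -0.085, "hand": 40},
  {"x": -0.484, "y": -0.32, "z": 0, "ax": 0, "ay": 0, "az": -0.085, "hand": 40},
  {"x": -0.484, "y": -0.32, "z": 0, "ax": 0, "ay": 0, "az": -0.085, "hand": 40},
  {"x": -0.484, "y": -0.32, "z": 0, "ax": 0, "ay": 0, "az": -0.085, "hand": 40},
  {"x": -0.484, "y": -0.32, "z": 0, "ax": 0, "ay": 0, "az": -0.085, "hand": 40},
  {"x": -0.484, "y": -0.32, "z": 0, "ax": 0, "ay": 0, "az": -0.085, "hand": 40},
  {"x": -0.484, "y": -0.32, "z": 0, "ax": 0, "ay": 0, "az": -0.085, "hand": 40},
])

```text
t: 1.1
tool_pos: [0.4924, 0.1917, 0.4045]
orientation: [-0.315, -3.126, -0.0]
force: [-0.4, 0.7, 0.0]
opening: 0.0373
gripper_force: 0.0
```

```bash
python3 - <<'E'
from h import *;from plant import *
s=read_state();print(s["t"],grasp(s))
goal(s,.5434,.1318,.15,-11.5)
E
```

```text
1.1 (array([0.49238018, 0.1917192 , 0.23748911]), np.float64(-11.504701739670093))
shift [-0.0619 -0.0485  0.0875] turn [ 0.0001 -0.0002 -0.0001]
```

Emit:
carry_out([
  {"x": -0.03, "y": -0.048, "z": 0.05, "ax": 0, "ay": 0, "az": 0, "hand": 40},
  {"x": -0.03, "y": -0.048, "z": 0.05, "ax": 0, "ay": 0, "az": 0, "hand": 40},
  {"x": -0.03, "y": -0.048, "z": 0.05, "ax": 0, "ay": 0, "az": 0, "hand": 40},
  {"x": -0.03, "y": -0.048, "z": 0.05, "ax": 0, "ay": 0, "az": 0, "hand": 40},
])

```text
t: 1.6
tool_pos: [0.5113, 0.1417, 0.356]
orientation: [0.313, 3.125, 0.001]
force: [-0.4, 0.3, -0.1]
opening: 0.0373
gripper_force: 0.0
```

```bash
python3 - <<'E'
from h import *;from plant import *
s=read_state();print(s["t"],grasp(s))
c=camera_params("wrist");p,d=read_camera("wrist");cv2.imwrite("pics/w1.png",p);np.savez("w1.npz",p=p,d=d,s=s["tool_pos"],**c)
goal(s,.5434,.1318,.15,-11.5)
def rect(m,h,n):
    w=onplane(c,np.argwhere(m)[:,::-1],h)[:,:2]
    b=cv2.minAreaRect(np.float32(w*1000));print(n,len(w),b)
rect(mask(p,(22,120,120),(34,255,255)),.022,"yellow")
E
```

```text
1.6 (array([0.51156272, 0.14185245, 0.18898081]), np.float64(-11.432222250520578))
shift [-0.0334 -0.0034  0.039 ] turn [0.001  0.0013 0.0012]
yellow 2383 ((633.085693359375, 166.5383758544922), (451.5102233886719, 312.1291198730469), 78.55615234375)
```

View pics/w1.png

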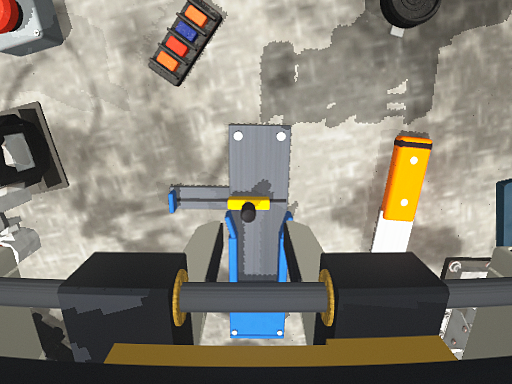

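The wrist view shows the knob at (248,211) and yellow bar at (248,203). The rail ends are at (231,218) and (289,218), the apron at (260,150), and the scraper handle at (407,180).

```bash
cat > m.py <<'E'
from h import *
def rect(c,m,h,n):
    m=cv2.morphologyEx(m,cv2.MORPH_OPEN,np.ones((3,3)))
    w=onplane(c,np.argwhere(m)[:,::-1],h)[:,:2]
    b=cv2.minAreaRect(np.float32(w*1000));print(n,len(w),np.round(b[0],1),np.round(b[1],1),round(b[2],2))
E
python3 - <<'E'
from m import *
z=np.load("w1.npz");p=z["p"];c={k:z[k] for k in("fx","fy","cx","cy","k1","position","rotation")}
for k in("fx","fy","cx","cy","k1"):c[k]=float(c[k])
rect(c,mask(p,(22,120,100),(34,255,255),(215,190,285,215)),.022,"yellow")
rect(c,mask(p,(4,150,100),(20,255,255),(370,125,445,230)),.018,"orange")
rect(c,mask(p,(100,130,60),(125,255,255),(222,205,300,278)),.029,"rails")
# knob: dark pixels near
g=p[195:225,232:265].max(2)<60
u=np.argwhere(g)+[195,232];print("knob px",u.min(0),u.max(0))
L=mask(p,(100,130,60),(125,255,255),(222,205,300,278))
for v in range(212,278,8):
    x=np.where(L[v])[0]
    if len(x): 
        l=x[x<260];r=x[x>=260]
        q=[l.min(),l.max(),r.min(),r.max()] if len(l) and len(r) else []
        print(v,q,*[np.round(onplane(c,[[a,v]],.029)[0,:2]*1000,1) for a in q])
# apron corners: bolts
m=(p.min(2)>190).astype(np.uint8)*255;k=np.zeros_like(m);k[125:148,228:292]=1
n,_,_,ce=cv2.connectedComponentsWithStats(m*k);print("bolts",ce[1:],(onplane(c,ce[1:],.006)*1000).round(1))
for uv,h in (((248,207),.057),((248,212),.057),):print(onplane(c,[uv],h)*1000)
E
```

```text
yellow 397 [541.1 131.9] [46.7 15.6] 78.59
orange 601 [541.4 298.9] [ 34.5 101. ] 56.7
rails 925 [592.3 132.6] [74.5 85. ] 78.53
knob px [202 241] [221 255]
212 [np.int64(227), np.int64(230), np.int64(287), np.int64(289)] [544.9 106.7] [545.6 110. ] [558.2 172.6] [558.7 174.8]
220 [np.int64(225), np.int64(233), np.int64(284), np.int64(290)] [553.9 102.4] [555.7 111.2] [567.1 167.7] [568.4 174.3]
228 [np.int64(228), np.int64(235), np.int64(281), np.int64(282)] [564.1 103.5] [565.7 111.3] [576.1 162.7] [576.3 163.8]
236 [np.int64(229), np.int64(236), np.int64(279), np.int64(283)] [574.1 102.4] [575.7 110.3] [585.5 158.7] [586.4 163.2]
244 [np.int64(229), np.int64(236), np.int64(279), np.int64(283)] [584.  100.2] [585.6 108.1] [595.5 157. ] [596.5 161.5]
252 [np.int64(229), np.int64(237), np.int64(278), np.int64(284)] [594.2  97.8] [596. 107.] [605.5 154.1] [606.9 161. ]
260 [np.int64(229), np.int64(237), np.int64(278), np.int64(286)] [604.5  95.5] [606.3 104.8] [616.  152.2] [617.9 161.5]
268 [np.int64(229), np.int64(237), np.int64(278), np.int64(286)] [615.   93.1] [616.9 102.5] [626.6 150.4] [628.5 159.8]
276 [np.int64(229), np.int64(237), np.int64(277), np.int64(286)] [625.8  90.6] [627.6 100.1] [637.2 147.3] [639.4 158. ]
bolts [[291.         129.        ]
 [291.         131.5       ]
 [237.64615385 135.6       ]
 [280.69230769 135.95384615]
 [291.         137.        ]
 [291.         141.5       ]
 [291.         146.5       ]] [[471.2 194.4   6. ]
 [473.9 194.    6. ]
 [466.6 134.7   6. ]
 [476.5 181.8   6. ]
 [479.9 193.    6. ]
 [484.9 192.1   6. ]
 [490.4 191.2   6. ]]
[[533.89598341 133.43577847  57.        ]]
[[539.18501773 132.34354448  57.        ]]
```

```bash
python3 - <<'E'
from h import *;from plant import *
s=read_state();print(s["t"],grasp(s))
goal(s,.5422,.1318,.048,-11.6)
E
```

```text
1.65 (array([0.51167976, 0.14199456, 0.18919769]), np.float64(-11.406738309511644))
shift [-0.032  -0.0039  0.1413] turn [0.0011 0.0018 0.0034]
```

Emit:
carry_out([
  {"x": -0.032, "y": -0.004, "z": 0.05, "ax": 0, "ay": 0, "az": 0.003, "hand": 40},
  {"x": -0.032, "y": -0.004, "z": 0.1, "ax": 0, "ay": 0, "az": 0.003, "hand": 40},
  {"x": -0.032, "y": -0.004, "z": 0.141, "ax": 0, "ay": 0, "az": 0.003, "hand": 40},
  {"x": -0.032, "y": -0.004, "z": 0.141, "ax": 0, "ay": 0, "az": 0.003, "hand": 40},
  {"x": -0.032, "y": -0.004, "z": 0.141, "ax": 0, "ay": 0, "az": 0.003, "hand": 10},
  {"x": -0.032, "y": -0.004, "z": 0.141, "ax": 0, "ay": 0, "az": 0.003, "hand": 10},
  {"x": -0.032, "y": -0.004, "z": 0.141, "ax": 0, "ay": 0, "az": 0.003, "hand": 10},
], newtons=10)

```text
t: 2.52
tool_pos: [0.5425, 0.1305, 0.2154]
orientation: [0.319, 3.123, 0.001]
force: [-2.4, -0.9, 4.8]
opening: 0.0158
gripper_force: 10.0
```

```bash
python3 - <<'E'
from h import *;from plant import *
s=read_state();print(s["t"],grasp(s),s["force"],s["opening"],s["gripper_force"])
E
```

```text
2.525 (array([0.54296124, 0.13056612, 0.0484161 ]), np.float64(-11.660720916557645)) [-2.37008667 -0.85532144  4.83411885] 0.015763102861826302 10.000311881303787
```

Emit:
carry_out([
  {"x": 0, "y": -0.02, "z": 0, "ax": 0, "ay": 0, "az": 0, "hand": 10},
  {"x": 0, "y": -0.04, "z": 0, "ax": 0, "ay": 0, "az": 0, "hand": 10},
  {"x": 0, "y": -0.052, "z": 0, "ax": 0, "ay": 0, "az": 0, "hand": 10},
  {"x": 0, "y": -0.054, "z": 0, "ax": 0, "ay": 0, "az": 0, "hand": 10},
  {"x": 0, "y": -0.054, "z": 0, "ax": 0, "ay": 0, "az": 0, "hand": 10},
])

```text
t: 3.15
tool_pos: [0.5314, 0.0769, 0.2154]
orientation: [0.32, 3.123, 0.001]
force: [-3.3, 1.8, 9.3]
opening: 0.0152
gripper_force: 10.0
```

```bash
python3 - <<'E'
from h import *;from plant import *
s=read_state();print(s["t"],grasp(s),s["force"],s["opening"],s["gripper_force"])
E
```

```text
3.15 (array([0.53168494, 0.07702532, 0.04836747]), np.float64(-11.70919749346006)) [-3.32911695  1.84255871  9.31242826] 0.015222531059815405 10.000602900981903
```

Emit:
carry_out([
  {"x": 0, "y": -0.003, "z": 0, "ax": 0, "ay": 0, "az": 0, "hand": 10},
  {"x": 0, "y": -0.003, "z": 0, "ax": 0, "ay": 0, "az": 0, "hand": 10},
])

```text
t: 3.4
tool_pos: [0.5311, 0.0759, 0.2154]
orientation: [0.319, 3.123, 0.008]
force: [0.8, 14.2, 5.2]
opening: 0.0157
gripper_force: 10.0
```

```bash
python3 - <<'E'
from h import *;from plant import *
s=read_state();print(s["t"],grasp(s),s["force"],s["opening"],s["gripper_force"])
E
```

```text
3.4 (array([0.5315986 , 0.07673151, 0.04836849]), np.float64(-11.68145017094858)) [ 0.83739216 14.15043525  5.16532666] 0.01571493841022486 10.000591836869717
```

```bash
python3 - <<'E'
from h import *;from plant import *
s=read_state()
goal(s,.47,.335,.15,-16.7)
E
```

```text
shift [ 0.112   0.2419 -0.1006] turn [0.0054 0.002  0.0876]
```

Emit:
carry_out([
  {"x": 0, "y": 0, "z": 0, "ax": 0, "ay": 0, "az": 0, "hand": 35},
  {"x": 0, "y": 0, "z": 0, "ax": 0, "ay": 0, "az": 0, "hand": 35},
  {"x": 0, "y": 0, "z": 0, "ax": 0, "ay": 0, "az": 0, "hand": 45},
  {"x": 0, "y": 0, "z": -0.05, "ax": 0, "ay": 0, "az": 0, "hand": 60},
  {"x": 0, "y": 0, "z": -0.1, "ax": 0, "ay": 0, "az": 0, "hand": 65},
], newtons=40)

```text
t: 4.03
tool_pos: [0.5298, 0.074, 0.3139]
orientation: [-0.32, -3.123, 0.001]
force: [0.4, 0.3, 0.3]
opening: 0.0571
gripper_force: 0.0
```

```bash
python3 - <<'E'
from h import *;from plant import *
s=read_state();print(s["t"],grasp(s))
goal(s,.47,.335,.15,-16.7)
E
```

```text
4.025 (array([0.52939464, 0.07393458, 0.1469221 ]), np.float64(-11.698318425318986))
shift [ 0.1115  0.2435 -0.003 ] turn [-0.001  -0.0024  0.0873]
```

Emit:
carry_out([
  {"x": 0.112, "y": 0.243, "z": -0.003, "ax": 0, "ay": 0, "az": 0.087, "hand": 65},
  {"x": 0.112, "y": 0.243, "z": -0.003, "ax": 0, "ay": 0, "az": 0.087, "hand": 65},
  {"x": 0.112, "y": 0.243, "z": -0.003, "ax": 0, "ay": 0, "az": 0.087, "hand": 65},
  {"x": 0.112, "y": 0.243, "z": -0.003, "ax": 0, "ay": 0, "az": 0.087, "hand": 65},
  {"x": 0.112, "y": 0.243, "z": -0.003, "ax": 0, "ay": 0, "az": 0.087, "hand": 65},
  {"x": 0.112, "y": 0.243, "z": -0.003, "ax": 0, "ay": 0, "az": 0.087, "hand": 65},
  {"x": 0.112, "y": 0.243, "z": -0.003, "ax": 0, "ay": 0, "az": 0.087, "hand": 65},
])

```text
t: 4.9
tool_pos: [0.4704, 0.3336, 0.3164]
orientation: [-0.457, -3.108, 0.002]
force: [-0.4, -0.1, -0.4]
opening: 0.0602
gripper_force: 0.0
```

```bash
python3 - <<'E'
from m import *;from plant import *
s=read_state();print(s["t"],grasp(s))
c=camera_params("wrist");p,d=read_camera("wrist");cv2.imwrite("pics/w2.png",p)
rect(c,mask(p,(4,150,100),(20,255,255),(170,60,340,300)),.018,"orange")
E
```

```text
4.9 (array([0.47037053, 0.33340297, 0.14940638]), np.float64(-16.728731934487218))
orange 204 [504.4 330.6] [34.8  5.5] 73.32
```

View pics/w2.png

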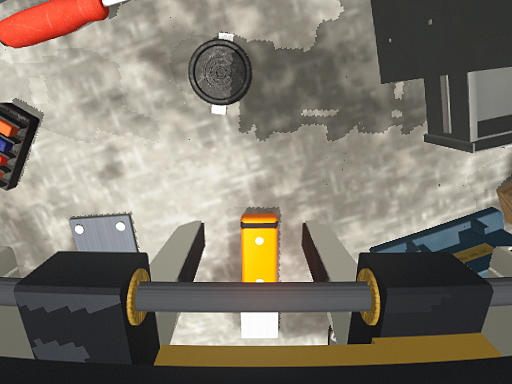

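The handle sits between the open fingers at columns 242–278, with the tail edge at row 213.

```bash
python3 - <<'E'
from m import *;from plant import *
p=cv2.imread("pics/w2.png");c=camera_params("wrist");s=read_state()
m=mask(p,(4,150,100),(34,255,255),(225,200,300,283))
for v in (222,235,250,265,278):
    x=np.where(m[v])[0];a,b=x.min(),x.max()+1
    w=onplane(c,[[a,v],[b,v],[(a+b)/2,v]],.018)[:,:2]*1000;print(v,a,b,w.round(1).tolist())
rect(c,m,.018,"or")
x=np.where(m[:,260])[0];print(x.min(),onplane(c,[[260,x.min()]],.018))
E
```

```text
222 243 276 [[505.7, 313.0], [515.4, 345.5], [510.5, 329.3]]
235 241 278 [[519.0, 306.7], [530.1, 343.6], [524.5, 325.1]]
250 242 277 [[535.9, 302.5], [546.6, 338.0], [541.2, 320.3]]
265 242 277 [[553.1, 297.1], [564.0, 333.2], [558.6, 315.2]]
278 242 277 [[568.6, 292.3], [579.7, 329.0], [574.1, 310.6]]
or 2171 [540.4 319.8] [37.8 80.3] 73.59
214 [[0.50224146 0.33221475 0.018     ]]
```

```bash
python3 - <<'E'
from h import *;from plant import *
s=read_state();goal(s,.5262,.3247,.0215,-16.4)
E
```

```text
shift [-0.0558  0.0078  0.128 ] turn [-0.0008 -0.0001 -0.0064]
```

Emit:
carry_out([
  {"x": -0.056, "y": 0.008, "z": 0.04, "ax": 0, "ay": 0, "az": -0.006, "hand": 70},
  {"x": -0.056, "y": 0.008, "z": 0.09, "ax": 0, "ay": 0, "az": -0.006, "hand": 70},
  {"x": -0.056, "y": 0.008, "z": 0.12, "ax": 0, "ay": 0, "az": -0.006, "hand": 70},
  {"x": -0.056, "y": 0.008, "z": 0.128, "ax": 0, "ay": 0, "az": -0.006, "hand": 70},
  {"x": -0.056, "y": 0.008, "z": 0.128, "ax": 0, "ay": 0, "az": -0.006, "hand": 70},
], newtons=40)

```text
t: 5.58
tool_pos: [0.5263, 0.3254, 0.1891]
orientation: [-0.448, -3.109, 0.001]
force: [0.1, 0.5, -0.4]
opening: 0.0653
gripper_force: 0.0
```

Emit:
carry_out([
  {"x": 0, "y": 0, "z": 0, "ax": 0, "ay": 0, "az": 0, "hand": 35},
  {"x": 0, "y": 0, "z": 0, "ax": 0, "ay": 0, "az": 0, "hand": 35},
  {"x": 0, "y": 0, "z": 0, "ax": 0, "ay": 0, "az": 0, "hand": 35},
  {"x": 0, "y": 0, "z": 0, "ax": 0, "ay": 0, "az": 0, "hand": 35},
], newtons=40)

```text
t: 6.08
tool_pos: [0.526, 0.3266, 0.1893]
orientation: [0.446, 3.109, 0.0]
force: [-1.4, -2.1, 4.8]
opening: 0.0379
gripper_force: 39.7
```

```bash
python3 - <<'E'
from h import *;from plant import *
s=read_state();print(s["t"],grasp(s),s["force"],s["opening"],s["gripper_force"])
c=camera_params("wrist");p,d=read_camera("wrist");cv2.imwrite("pics/w3.png",p)
print("x",onplane(c,[[256,200],[256,240]],.018))
m=mask(p,(4,150,60),(34,255,255),(225,150,300,283));u=np.argwhere(m);print(len(u),u.min(0),u.max(0))
E
```

```text
6.075 (array([0.52611704, 0.32664363, 0.02234644]), np.float64(-16.311499476093093)) [-1.40509244 -2.10615573  4.76864787] 0.03785578465319904 39.70367610454559
x [[0.50114145 0.33673449 0.018     ]
 [0.5242108  0.3300804  0.018     ]]
4255 [203 225] [282 299]
```

Emit:
carry_out([
  {"x": 0, "y": 0, "z": -0.03, "ax": 0, "ay": 0, "az": 0, "hand": 35},
  {"x": 0, "y": 0, "z": -0.06, "ax": 0, "ay": 0, "az": 0, "hand": 35},
  {"x": 0.03, "y": 0, "z": -0.06, "ax": 0, "ay": 0, "az": 0, "hand": 35},
  {"x": 0.06, "y": 0, "z": -0.06, "ax": 0, "ay": 0, "az": 0, "hand": 35},
])

```text
t: 6.62
tool_pos: [0.4677, 0.3436, 0.2488]
orientation: [0.447, 3.11, 0.001]
force: [0.2, -0.2, -1.8]
opening: 0.0379
gripper_force: 39.7
```

```bash
cat >> h.py <<'E'
O=np.array([.5564,.1393]);YAW=-11.65
def d2w(x,y):
    a=np.radians(YAW);return O+[np.cos(a)*x-np.sin(a)*y,np.sin(a)*x+np.cos(a)*y]
def w2d(w):
    a=np.radians(YAW);v=np.atleast_2d(w)[:,:2]-O;return np.c_[np.cos(a)*v[:,0]+np.sin(a)*v[:,1],-np.sin(a)*v[:,0]+np.cos(a)*v[:,1]]
E
python3 - <<'E'
from h import *;from plant import *
s=read_state();print(s["t"],grasp(s),s["opening"],s["force"])
goal(s,*d2w(-.14,0),.075,YAW)
E
```

```text
6.625 (array([0.46767187, 0.34367441, 0.08177033]), np.float64(-16.355111333181846)) 0.03787875688954978 [ 0.21828737 -0.23193995 -1.81563292]
shift [-0.0032 -0.1825  0.0067] turn [ 0.0004 -0.     -0.0821]
```

Emit:
carry_out([
  {"x": -0.003, "y": -0.045, "z": 0.007, "ax": 0, "ay": 0, "az": -0.082, "hand": 35},
  {"x": -0.003, "y": -0.09, "z": 0.007, "ax": 0, "ay": 0, "az": -0.082, "hand": 35},
  {"x": -0.003, "y": -0.135, "z": 0.007, "ax": 0, "ay": 0, "az": -0.082, "hand": 35},
  {"x": -0.003, "y": -0.17, "z": 0.007, "ax": 0, "ay": 0, "az": -0.082, "hand": 35},
  {"x": -0.003, "y": -0.1825, "z": 0.007, "ax": 0, "ay": 0, "az": -0.082, "hand": 35},
  {"x": -0.003, "y": -0.1825, "z": 0.007, "ax": 0, "ay": 0, "az": -0.082, "hand": 35},
  {"x": -0.003, "y": -0.1825, "z": 0.007, "ax": 0, "ay": 0, "az": -0.082, "hand": 35},
])

```text
t: 7.5
tool_pos: [0.4203, 0.1683, 0.242]
orientation: [0.317, 3.125, 0.001]
force: [-0.1, -0.4, -2.0]
opening: 0.0379
gripper_force: 39.7
```

```bash
python3 - <<'E'
from m import *;from plant import *
s=read_state();g=grasp(s);print(s["t"],g,w2d(g[0]),s["force"])
for n in("top","scene"):
    p,d=read_camera(n);cv2.imwrite(f"pics/{n}2.png",p);np.savez(f"{n}2.npz",d=d)
p=cv2.imread("pics/top2.png");q=cv2.imread("pics/scene2.png")
a=cv2.resize(p[100:250,180:320],(560,600),interpolation=cv2.INTER_CUBIC);cv2.imwrite("pics/c2.png",a)
E
```

```text
7.5 (array([0.42037437, 0.16838827, 0.07496267]), np.float64(-11.599176842126507)) [[-0.1390973   0.00102101]] [-0.06924799 -0.36350636 -1.96857246]
```

View pics/c2.png

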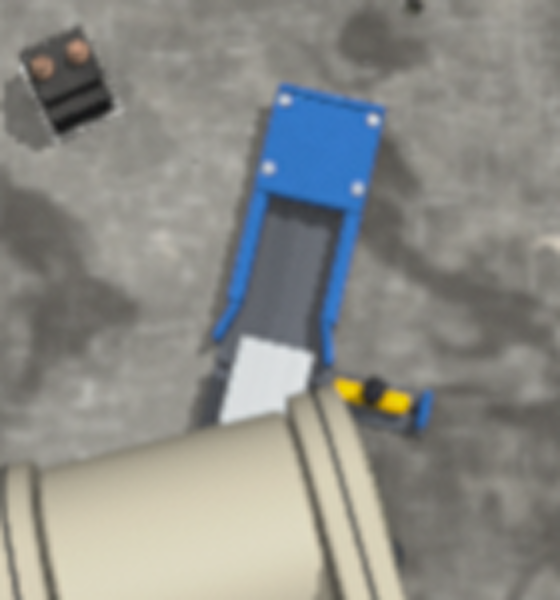

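The crop shows the blade's front edge from (240,335) to (316,352), just before the rail mouth. The keeper is fully open at (375,393).

```bash
python3 - <<'E'
from m import *;from plant import *
p=cv2.imread("pics/top2.png");d=np.load("top2.npz")["d"];c=camera_params("top")
def toz(u,v):
    r=rays(c,[[u,v]])[0];f=R.from_rotvec(c["rotation"]).apply([0,0,-1.]);return c["position"]+r*d[v,u]/(r@f)
for u,v in((247,187),(252,188),(245,195),(250,198),(256,195),(253,165)):print((toz(u,v)*1000).round(1))
m=((p.min(2)>165)*255).astype(np.uint8);k=np.zeros_like(m);k[180:206,232:264]=1;m*=k
rect(c,m,.064,"blade")
w=w2d(onplane(c,np.argwhere(m)[:,::-1],.064))*1000
for a in range(-40,0,6):
    t=w[(w[:,0]>a)&(w[:,0]<=a+6)]
    if len(t):print(a,len(t),t.min(0).round(1),t.max(0).round(1))
# rails centre line from top camera
m=mask(p,(100,130,60),(125,255,255),(225,115,290,192))
w=w2d(onplane(c,np.argwhere(m)[:,::-1],.03))*1000
for a in range(30,170,15):
    t=w[(w[:,0]>a)&(w[:,0]<=a+15)];print(a,t[:,1].min().round(1),t[:,1].max().round(1), "mid",((t[:,1].min()+t[:,1].max())/2).round(1))
print(w[:,0].max())
E
```

```text
[554.4 141.9  60.4]
[552.4 129.8  59.5]
[534.9 146.3  61.4]
[527.7 134.2  62.8]
[542.9 118.4   4.4]
[620.  127.4   5. ]
blade 318 [532.7 143.1] [43.8 50. ] 77.04
-40 35 [-39.7 -12.9] [-34.1  21.1]
-34 38 [-34.  -14.2] [-28.   20.4]
-28 42 [-27.8 -21.9] [-22.1  20.9]
-22 47 [-22.  -23.1] [-16.   20.2]
-16 45 [-15.8 -22.6] [-10.1  19.5]
-10 46 [-10.  -23.4] [-4.1 20.1]
-4 39 [ -4.  -22.3] [ 1.4 19.4]
30 -32.7 35.5 mid 1.4
45 -32.6 35.2 mid 1.3
60 -32.3 35.1 mid 1.4
75 -33.9 34.9 mid 0.5
90 -33.4 34.7 mid 0.6
105 -32.5 34.5 mid 1.0
120 -33.6 35.0 mid 0.7
135 -34.1 34.7 mid 0.3
150 -33.0 34.6 mid 0.8
165 -32.1 32.6 mid 0.2
170.28273890292968
```

```bash
python3 - <<'E'
from h import *;from plant import *
s=read_state();goal(s,*d2w(-.14,.0015),.0295,YAW)
E
```

```text
shift [0.0007 0.0006 0.0453] turn [0.0004 0.0001 0.0015]
```

Emit:
carry_out([
  {"x": 0.001, "y": 0.0005, "z": 0.025, "ax": 0, "ay": 0, "az": 0, "hand": 35},
  {"x": 0.001, "y": 0.0005, "z": 0.04, "ax": 0, "ay": 0, "az": 0, "hand": 35},
  {"x": 0.001, "y": 0.0005, "z": 0.0455, "ax": 0, "ay": 0, "az": 0, "hand": 35},
  {"x": 0.001, "y": 0.0005, "z": 0.0455, "ax": 0, "ay": 0, "az": 0, "hand": 35},
])

```text
t: 8.1
tool_pos: [0.4189, 0.1683, 0.196]
orientation: [-0.318, -3.125, 0.0]
force: [0.4, 0.3, -1.6]
opening: 0.0377
gripper_force: 39.7
```

```bash
cat > blade.py <<'E'
from m import *;from plant import *
s=read_state();g=grasp(s);print(s["t"],g,w2d(g[0]),s["force"])
p,d=read_camera("top");cv2.imwrite("pics/top3.png",p);c=camera_params("top")
m=((p.min(2)>150)*255).astype(np.uint8);k=np.zeros_like(m);k[150:206,232:268]=1;m*=k
h=.016+g[0][2]-.0274
w=w2d(onplane(c,np.argwhere(m)[:,::-1],h))*1000
for a in range(-30,90,6):
    t=w[(w[:,0]>a)&(w[:,0]<=a+6)]
    if len(t)>15:print(a,len(t),t.min(0).round(1),t.max(0).round(1),t[:,1].mean().round(2))
print("tip x",np.sort(w[:,0])[-8:])
def toz(u,v):
    r=rays(c,[[u,v]])[0];f=R.from_rotvec(c["rotation"]).apply([0,0,-1.]);return c["position"]+r*d[v,u]/(r@f)
P=np.array([toz(u,v) for v,u in np.argwhere(cv2.erode(m,np.ones((3,3))))]);D=w2d(P)*1000
A=np.c_[D,np.ones(len(D))];print("plane z",np.linalg.lstsq(A,P[:,2]*1000,rcond=None)[0],np.median(P[:,2]),len(P))
E
python3 blade.py
```

```text
8.1 (array([0.41876758, 0.16825116, 0.02898894]), np.float64(-11.609324481024025)) [[-0.14064329  0.00056226]] [ 0.38622532  0.29652763 -1.57879376]
-30 43 [-30. -24.] [-24.1  19.5] -2.1
-24 42 [-24.  -23.5] [-18.   20.1] -2.19
-18 44 [-17.9 -24.3] [-12.   19.9] -1.75
-12 41 [-11.9 -23.2] [-6.2 18.6] -2.45
-6 43 [ -6.  -24.5] [-0.2 19.8] -2.42
tip x [75.94545549 76.51268333 77.90703284 78.47439355 79.04194067 80.43783449
 81.00551144 82.97082995]
plane z [ -2.25436633  -0.54291981 -26.84491284] 0.015805063279558662 225
```

Emit:
carry_out([
  {"x": 0, "y": 0.0027, "z": 0, "ax": 0, "ay": 0, "az": 0, "hand": 35},
  {"x": -0.015, "y": 0.0027, "z": 0, "ax": 0, "ay": 0, "az": 0, "hand": 35},
  {"x": -0.03, "y": 0.0027, "z": 0, "ax": 0, "ay": 0, "az": 0, "hand": 35},
  {"x": -0.03, "y": 0.0027, "z": 0, "ax": 0, "ay": 0, "az": 0, "hand": 35},
])

```text
t: 8.65
tool_pos: [0.4505, 0.1644, 0.1967]
orientation: [0.32, 3.124, 0.0]
force: [0.0, 0.3, -2.5]
opening: 0.0377
gripper_force: 39.7
```

```bash
python3 blade.py; python3 - <<'E'
import cv2;p=cv2.imread("pics/top3.png");cv2.imwrite("pics/c3.png",cv2.resize(p[115:210,225:300],(600,760),interpolation=cv2.INTER_CUBIC)[160:])
E
```

```text
8.65 (array([0.45073252, 0.16444359, 0.02969964]), np.float64(-11.680643523126365)) [[-0.10856798  0.0032879 ]] [ 0.02349392  0.28097779 -2.54018282]
-30 80 [-30. -53.] [-24.   35.2] -7.0
-24 68 [-23.9 -48.9] [-18.   32.8] -7.88
-18 53 [-17.9 -52.2] [-12.   18.8] -13.33
-12 37 [-11.9 -51.1] [-6.2  2.9] -20.7
-6 36 [ -5.7 -50. ] [-0.1 22.7] -13.16
0 40 [  0.1 -48.9] [ 5.9 23.3] -7.89
6 51 [  6.  -47.3] [12.  22.6] -8.15
12 42 [ 12.1 -46.2] [17.8 21.8] -4.92
18 44 [ 18.1 -42.1] [23.9 22.4] -0.96
24 41 [ 24.2 -20.3] [29.9 21.7] 0.53
30 16 [ 30.  -16.2] [32.5 19.8] 1.11
tip x [76.35395039 77.74728096 78.31422705 78.88135943 80.27623318 80.8434953
 82.80737761 87.87630393]
plane z [-4.29722618 -1.2949037  97.53985456] 0.42310571949361403 426
```

View pics/c3.png

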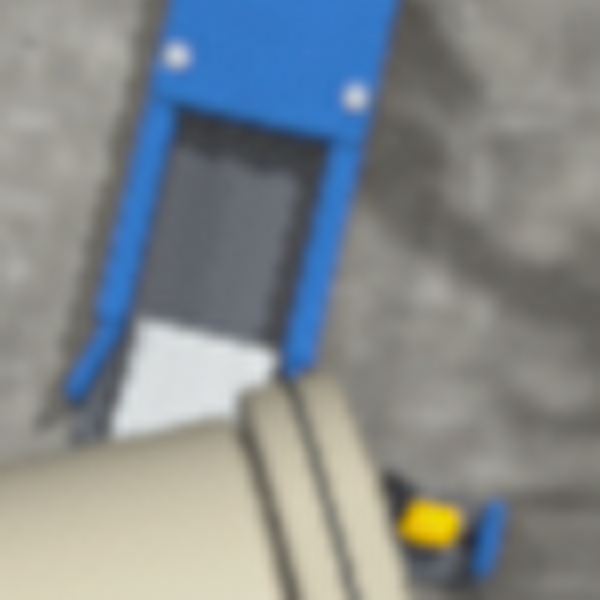

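The blade tip at (140–278, 318–350) is just between the rails, with about equal gaps on each side.

Emit:
carry_out([
  {"x": -0.015, "y": 0, "z": 0, "ax": 0, "ay": 0, "az": 0, "hand": 35},
  {"x": -0.03, "y": 0, "z": 0, "ax": 0, "ay": 0, "az": 0, "hand": 35},
  {"x": -0.036, "y": 0, "z": 0, "ax": 0, "ay": 0, "az": 0, "hand": 35},
  {"x": -0.036, "y": 0, "z": 0.0012, "ax": 0, "ay": 0, "az": 0, "hand": 35},
  {"x": -0.036, "y": 0, "z": 0.0022, "ax": 0, "ay": 0, "az": 0, "hand": 35},
  {"x": -0.036, "y": 0, "z": 0.0022, "ax": 0, "ay": 0, "az": 0, "hand": 35},
])

```text
t: 9.45
tool_pos: [0.4841, 0.1575, 0.1943]
orientation: [0.318, 3.125, -0.0]
force: [-1.0, -1.8, 2.0]
opening: 0.0376
gripper_force: 39.7
```

Emit:
carry_out([
  {"x": 0, "y": 0, "z": 0, "ax": 0, "ay": 0, "az": 0, "hand": 46},
  {"x": 0, "y": 0, "z": 0, "ax": 0, "ay": 0, "az": 0, "hand": 46},
  {"x": 0, "y": 0, "z": 0, "ax": 0, "ay": 0, "az": 0, "hand": 46},
  {"x": 0, "y": 0, "z": 0, "ax": 0, "ay": 0, "az": 0, "hand": 46},
])

```text
t: 9.95
tool_pos: [0.4841, 0.1575, 0.194]
orientation: [-0.318, -3.125, 0.0]
force: [0.1, -0.7, -0.0]
opening: 0.043
gripper_force: 0.0
```

```bash
python3 - <<'E'
from m import *;from plant import *
s=read_state();g=grasp(s);print(s["t"],g,w2d(g[0]),s["force"],s["opening"])
p,d=read_camera("top");cv2.imwrite("pics/top4.png",p);c=camera_params("top")
m=((p.min(2)>150)*255).astype(np.uint8)
w=w2d(onplane(c,np.argwhere(m)[:,::-1],.016))*1000;u=np.argwhere(m)
ok=(abs(w[:,1])<26)&(w[:,0]>5)&(w[:,0]<90);w=w[ok];u=u[ok]
for a in range(6,84,6):
    t=w[(w[:,0]>a)&(w[:,0]<=a+6)]
    if len(t)>5:print(a,len(t),t[:,1].min().round(1),t[:,1].max().round(1),t[:,0].max().round(1))
f=R.from_rotvec(c["rotation"]).apply([0,0,-1.]);r=rays(c,u[:,::-1]);P=c["position"]+r*(d[u[:,0],u[:,1]]/(r@f))[:,None]
for a in range(6,84,8):
    t=(w[:,0]>a)&(w[:,0]<=a+8)
    if t.sum()>5:print(a,np.median(P[t,2]).round(4))
E
```

```text
9.95 (array([0.4841123 , 0.15754683, 0.02698571]), np.float64(-11.613581274438916)) [[-0.07448316  0.00327369]] [ 0.06345216 -0.74206409 -0.00487672] 0.04295450344790134
6 48 -24.2 25.1 11.9
12 50 -25.5 25.7 18.0
18 49 -25.8 25.5 24.0
24 47 -25.2 24.2 29.9
30 49 -24.1 25.9 36.0
36 45 -25.5 23.5 41.9
42 31 -23.8 9.3 47.9
48 24 -20.2 22.0 54.0
54 21 -13.6 20.7 59.9
60 30 -11.9 21.8 65.8
66 6 -5.9 17.5 67.1
6 0.4283
14 0.4271
22 0.4248
30 0.4216
38 0.4186
46 0.4148
54 0.0155
62 0.0113
```

Emit:
carry_out([
  {"x": 0, "y": 0, "z": -0.0005, "ax": 0, "ay": 0, "az": 0, "hand": 35},
  {"x": 0, "y": 0, "z": -0.0005, "ax": 0, "ay": 0, "az": 0, "hand": 35},
  {"x": 0, "y": 0, "z": -0.0005, "ax": 0, "ay": 0, "az": 0, "hand": 35},
  {"x": -0.012, "y": 0, "z": -0.0005, "ax": 0, "ay": 0, "az": 0, "hand": 35},
  {"x": -0.024, "y": 0, "z": -0.0005, "ax": 0, "ay": 0, "az": 0, "hand": 35},
], newtons=25)

```text
t: 10.62
tool_pos: [0.5083, 0.1526, 0.1945]
orientation: [0.318, 3.125, -0.0]
force: [-0.2, -0.2, -0.9]
opening: 0.0377
gripper_force: 24.8
```

Emit:
carry_out([
  {"x": -0.008, "y": 0, "z": 0, "ax": 0, "ay": 0, "az": 0, "hand": 35},
  {"x": -0.016, "y": 0, "z": 0, "ax": 0, "ay": 0, "az": 0, "hand": 35},
  {"x": -0.022, "y": 0, "z": 0, "ax": 0, "ay": 0, "az": 0, "hand": 35},
  {"x": -0.022, "y": 0, "z": 0, "ax": 0, "ay": 0, "az": 0, "hand": 35},
  {"x": -0.022, "y": 0, "z": 0, "ax": 0, "ay": 0, "az": 0, "hand": 35},
])

```text
t: 11.25
tool_pos: [0.5292, 0.1483, 0.1945]
orientation: [0.318, 3.125, -0.0]
force: [0.3, -0.4, -1.2]
opening: 0.0376
gripper_force: 24.8
```

```bash
cat > st.py <<'E'
from m import *;from plant import *
s=read_state();g=grasp(s);print(s["t"],g,w2d(g[0]),s["force"],s["opening"])
E
python3 st.py
```

```text
11.25 (array([0.52919002, 0.14826076, 0.0274753 ]), np.float64(-11.615244293420673)) [[-0.02845891  0.00328158]] [ 0.28719476 -0.42668769 -1.22871215] 0.037603897744360223
```

Emit:
carry_out([
  {"x": 0, "y": 0, "z": 0, "ax": 0, "ay": 0, "az": 0, "hand": 46},
  {"x": 0, "y": 0, "z": 0, "ax": 0, "ay": 0, "az": 0, "hand": 46},
  {"x": 0, "y": 0, "z": 0, "ax": 0, "ay": 0, "az": 0, "hand": 46},
  {"x": 0, "y": 0, "z": -0.03, "ax": 0, "ay": 0, "az": 0, "hand": 46},
  {"x": 0.01, "y": 0, "z": -0.07, "ax": 0, "ay": 0, "az": 0, "hand": 20},
  {"x": 0.05, "y": 0, "z": -0.1, "ax": 0, "ay": 0, "az": 0, "hand": 0},
  {"x": 0.05, "y": 0, "z": -0.1, "ax": 0, "ay": 0, "az": 0, "hand": 0},
  {"x": 0.05, "y": 0, "z": -0.1, "ax": 0, "ay": 0, "az": 0, "hand": 0},
])

```text
t: 12.25
tool_pos: [0.4803, 0.1583, 0.2943]
orientation: [0.317, 3.125, -0.0]
force: [-0.5, 0.8, -0.3]
opening: 0.007
gripper_force: 0.0
```

```bash
python3 st.py; python3 - <<'E'
from m import *;from plant import *
c=camera_params("wrist");p,d=read_camera("wrist");cv2.imwrite("pics/w5.png",p)
m=mask(p,(4,150,80),(34,255,255),(200,120,320,300));m=cv2.morphologyEx(m,cv2.MORPH_OPEN,np.ones((3,3)))
w=w2d(onplane(c,np.argwhere(m)[:,::-1],.023))*1000;print(w.min(0),w.max(0),len(w))
for a in range(-60,40,8):
    t=w[(w[:,0]>a)&(w[:,0]<=a+8)]
    if len(t):print(a,len(t),t[:,1].min().round(1),t[:,1].max().round(1))
E
```

```text
12.25 (array([0.48043181, 0.158287  , 0.12732985]), np.float64(-11.601755697176625)) [[-0.0782373   0.00325539]] [-0.47130791  0.77280538 -0.25269866] 0.007009003887410952
[-53.97965727 -46.43552122] [34.6439237  25.87033062] 1063
-60 32 -3.9 11.8
-52 112 -3.9 11.8
-44 34 -1.2 10.1
-36 104 -1.3 10.1
-28 59 -46.3 10.2
-20 110 -46.4 11.2
-12 105 -2.3 11.3
-4 127 -14.2 23.1
4 169 -15.3 24.3
12 108 -15.5 24.5
20 55 -16.6 25.7
28 48 -16.8 25.9
```

View pics/w5.png

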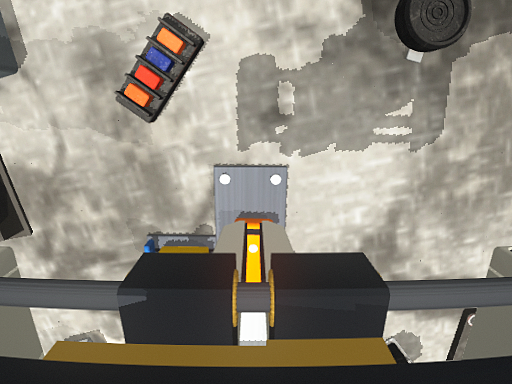

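The wrist view shows the handle between the rails, its tail edge at row ~218 on the apron with the closed fingers above. The keeper is open at the left (180,248).

Emit:
carry_out([
  {"x": 0.012, "y": 0, "z": 0, "ax": 0, "ay": 0, "az": 0, "hand": 0},
  {"x": 0.012, "y": 0, "z": 0.04, "ax": 0, "ay": 0, "az": 0, "hand": 0},
  {"x": 0.012, "y": 0, "z": 0.08, "ax": 0, "ay": 0, "az": 0, "hand": 0},
  {"x": 0.012, "y": 0, "z": 0.1, "ax": 0, "ay": 0, "az": 0, "hand": 0},
  {"x": 0.012, "y": 0, "z": 0.1, "ax": 0, "ay": 0, "az": 0, "hand": 0},
  {"x": 0.012, "y": 0, "z": 0.1, "ax": 0, "ay": 0, "az": 0, "hand": 0},
])

```text
t: 13.05
tool_pos: [0.468, 0.1607, 0.1936]
orientation: [-0.318, -3.124, 0.001]
force: [-0.5, -0.4, -0.1]
opening: 0.0003
gripper_force: 0.0
```

```bash
python3 st.py
```

```text
13.05 (array([0.46764329, 0.16059504, 0.02663174]), np.float64(-11.626188447135931)) [[-0.09122844  0.00293347]] [-0.46047472 -0.4260762  -0.09770278] 0.00032411918209975497
```

Emit:
carry_out([
  {"x": -0.015, "y": 0, "z": 0, "ax": 0, "ay": 0, "az": 0, "hand": 0},
  {"x": -0.025, "y": 0, "z": 0, "ax": 0, "ay": 0, "az": 0, "hand": 0},
  {"x": -0.035, "y": 0, "z": 0, "ax": 0, "ay": 0, "az": 0, "hand": 0},
  {"x": -0.045, "y": 0, "z": 0, "ax": 0, "ay": 0, "az": 0, "hand": 0},
  {"x": -0.055, "y": 0, "z": 0, "ax": 0, "ay": 0, "az": 0, "hand": 0},
  {"x": -0.065, "y": 0, "z": 0, "ax": 0, "ay": 0, "az": 0, "hand": 0},
  {"x": -0.07, "y": 0, "z": 0, "ax": 0, "ay": 0, "az": 0, "hand": 0},
  {"x": -0.07, "y": 0, "z": 0, "ax": 0, "ay": 0, "az": 0, "hand": 0},
])

```text
t: 14.05
tool_pos: [0.5375, 0.1466, 0.1946]
orientation: [0.318, 3.125, 0.0]
force: [-0.3, 0.3, 0.2]
opening: 0.0002
gripper_force: 0.0
```

Emit:
carry_out([
  {"x": -0.003, "y": 0, "z": 0, "ax": 0, "ay": 0, "az": 0, "hand": 0},
  {"x": -0.006, "y": 0, "z": 0, "ax": 0, "ay": 0, "az": 0, "hand": 0},
  {"x": -0.008, "y": 0, "z": 0, "ax": 0, "ay": 0, "az": 0, "hand": 0},
])

```text
t: 14.42
tool_pos: [0.545, 0.145, 0.1945]
orientation: [-0.318, -3.125, 0.0]
force: [-0.5, 0.6, 0.2]
opening: 0.0009
gripper_force: 0.4
```

```bash
python3 st.py
```

```text
14.425 (array([0.5449552 , 0.14501942, 0.02748443]), np.float64(-11.615771132958322)) [[-0.01236397  0.00329051]] [-0.50382261  0.59618291  0.17758873] 0.0009183137524910099
```

Keep creeping forward until a force builds up.

Emit:
carry_out([
  {"x": -0.002, "y": 0, "z": 0, "ax": 0, "ay": 0, "az": 0, "hand": 0},
  {"x": -0.003, "y": 0, "z": 0, "ax": 0, "ay": 0, "az": 0, "hand": 0},
  {"x": -0.003, "y": 0, "z": 0, "ax": 0, "ay": 0, "az": 0, "hand": 0},
])

```text
t: 14.8
tool_pos: [0.5473, 0.1446, 0.1944]
orientation: [-0.318, -3.123, 0.0]
force: [-5.6, 0.9, 3.5]
opening: 0.0005
gripper_force: 3.0
```

```bash
python3 st.py
```

```text
14.8 (array([0.54692604, 0.14456992, 0.02739117]), np.float64(-11.617162504282556)) [[-0.01034296  0.00324826]] [-5.60672968  0.90640912  3.51126991] 0.000479003425931811
```

Emit:
carry_out([
  {"x": -0.003, "y": 0, "z": 0, "ax": 0, "ay": 0, "az": 0, "hand": 0},
  {"x": -0.003, "y": 0, "z": 0, "ax": 0, "ay": 0, "az": 0, "hand": 0},
])

```text
t: 15.05
tool_pos: [0.5485, 0.1444, 0.1939]
orientation: [-0.317, -3.118, 0.001]
force: [-17.7, 3.2, 13.1]
opening: 0.0005
gripper_force: 9.4
```

```bash
python3 st.py
```

```text
15.05 (array([0.54717903, 0.1445146 , 0.02690959]), np.float64(-11.608990045725035)) [[-0.01008401  0.00324516]] [-17.74233908   3.17360262  13.09828211] 0.0004925127631826715
```

Emit:
carry_out([
  {"x": 0.01, "y": 0, "z": 0, "ax": 0, "ay": 0, "az": 0, "hand": 0},
  {"x": 0.025, "y": 0, "z": 0, "ax": 0, "ay": 0, "az": 0, "hand": 0},
  {"x": 0.025, "y": 0, "z": 0, "ax": 0, "ay": 0, "az": 0, "hand": 0},
  {"x": 0.025, "y": 0, "z": -0.04, "ax": 0, "ay": 0, "az": 0, "hand": 10},
  {"x": 0.025, "y": 0, "z": -0.08, "ax": 0, "ay": 0, "az": 0, "hand": 45},
  {"x": 0.025, "y": 0, "z": -0.1, "ax": 0, "ay": 0, "az": 0, "hand": 45},
  {"x": 0.025, "y": 0, "z": -0.1, "ax": 0, "ay": 0, "az": 0, "hand": 45},
], newtons=10)

```text
t: 15.92
tool_pos: [0.5277, 0.1489, 0.297]
orientation: [0.318, 3.12, 0.002]
force: [0.4, 1.2, -1.2]
opening: 0.0346
gripper_force: 0.0
```

```bash
python3 st.py; python3 - <<'E'
from m import *;from plant import *
s=read_state();goal(s,.5314,.0765,.048,YAW)
c=camera_params("wrist");p,d=read_camera("wrist");cv2.imwrite("pics/w6.png",p)
m=mask(p,(4,150,80),(20,255,255),(215,120,300,300))
w=w2d(onplane(c,np.argwhere(m)[:,::-1],.023))*1000;print(np.percentile(w,[0,1,5],axis=0),len(w))
E
```

```text
15.925 (array([0.52856643, 0.14902828, 0.12996127]), np.float64(-11.629906249337724)) [[-0.02922464  0.00390736]] [ 0.38091388  1.21042459 -1.21272101] 0.03460832956572174
shift [-0.0178 -0.0703  0.0819] turn [0.0019 0.005  0.0003]
[[ -6.38662035 -14.78976347]
 [ -6.38335215 -14.66925783]
 [ -5.39127829 -14.23174857]] 503
```

Emit:
carry_out([
  {"x": -0.016, "y": -0.035, "z": 0, "ax": 0, "ay": 0, "az": 0, "hand": 45},
  {"x": -0.016, "y": -0.07, "z": 0, "ax": 0, "ay": 0, "az": 0, "hand": 45},
  {"x": -0.016, "y": -0.07, "z": 0.02, "ax": 0, "ay": 0, "az": 0, "hand": 45},
  {"x": -0.016, "y": -0.07, "z": 0.05, "ax": 0, "ay": 0, "az": 0, "hand": 45},
  {"x": -0.016, "y": -0.07, "z": 0.08, "ax": 0, "ay": 0, "az": 0, "hand": 45},
  {"x": -0.016, "y": -0.07, "z": 0.08, "ax": 0, "ay": 0, "az": 0, "hand": 45},
])

```text
t: 16.73
tool_pos: [0.5264, 0.0768, 0.2112]
orientation: [-0.318, -3.12, 0.001]
force: [-0.2, -0.1, -0.7]
opening: 0.0419
gripper_force: 0.0
```

Emit:
carry_out([
  {"x": 0, "y": 0, "z": 0, "ax": 0, "ay": 0, "az": 0, "hand": 10},
  {"x": 0, "y": 0, "z": 0, "ax": 0, "ay": 0, "az": 0, "hand": 10},
  {"x": 0, "y": 0, "z": 0, "ax": 0, "ay": 0, "az": 0, "hand": 10},
  {"x": 0, "y": 0, "z": 0, "ax": 0, "ay": 0, "az": 0, "hand": 10},
], newtons=10)

```text
t: 17.23
tool_pos: [0.5283, 0.0775, 0.2154]
orientation: [0.318, 3.124, 0.002]
force: [-0.1, 3.4, 3.1]
opening: 0.0157
gripper_force: 10.0
```

```bash
python3 st.py
```

```text
17.225 (array([0.52852394, 0.07765288, 0.0484125 ]), np.float64(-11.61271061757339)) [[-0.01485323 -0.06600624]] [-0.06912091  3.43838916  3.07842255] 0.015714408171275503
```

Emit:
carry_out([
  {"x": 0, "y": 0.012, "z": 0, "ax": 0, "ay": 0, "az": 0, "hand": 10},
  {"x": 0, "y": 0.024, "z": 0, "ax": 0, "ay": 0, "az": 0, "hand": 10},
  {"x": 0, "y": 0.036, "z": 0, "ax": 0, "ay": 0, "az": 0, "hand": 10},
  {"x": 0, "y": 0.048, "z": 0, "ax": 0, "ay": 0, "az": 0, "hand": 10},
  {"x": 0, "y": 0.058, "z": 0, "ax": 0, "ay": 0, "az": 0, "hand": 10},
  {"x": 0, "y": 0.064, "z": 0, "ax": 0, "ay": 0, "az": 0, "hand": 10},
  {"x": 0, "y": 0.066, "z": 0, "ax": 0, "ay": 0, "az": 0, "hand": 10},
  {"x": 0, "y": 0.066, "z": 0, "ax": 0, "ay": 0, "az": 0, "hand": 10},
])

```text
t: 18.23
tool_pos: [0.5418, 0.1422, 0.2154]
orientation: [0.317, 3.124, 0.001]
force: [1.4, 0.9, 5.1]
opening: 0.0158
gripper_force: 10.0
```

```bash
python3 st.py
```

```text
18.225 (array([0.54215422, 0.14228693, 0.0483704 ]), np.float64(-11.595980997372802)) [[-1.45554702e-02  4.87047135e-05]] [1.43080639 0.85345971 5.06320998] 0.015843369710472642
```

It moved freely the whole way. I'll nudge it to the stop.

Emit:
carry_out([
  {"x": 0, "y": 0.002, "z": 0, "ax": 0, "ay": 0, "az": 0, "hand": 10},
  {"x": 0, "y": 0.003, "z": 0, "ax": 0, "ay": 0, "az": 0, "hand": 10},
  {"x": 0, "y": 0.003, "z": 0, "ax": 0, "ay": 0, "az": 0, "hand": 10},
])

```text
t: 18.6
tool_pos: [0.5422, 0.1432, 0.2153]
orientation: [0.318, 3.125, -0.006]
force: [-1.9, -12.1, 11.1]
opening: 0.0158
gripper_force: 10.0
```

```bash
python3 st.py
```

```text
18.6 (array([0.54222674, 0.14256153, 0.04830663]), np.float64(-11.63322105823189)) [[-0.01453989  0.0003323 ]] [ -1.93005086 -12.11372717  11.12103137] 0.01582776739831937
```

At its stop. I'll relax, release, lift and check.

Emit:
carry_out([
  {"x": 0, "y": -0.0025, "z": 0, "ax": 0, "ay": 0, "az": 0, "hand": 40},
  {"x": 0, "y": -0.0025, "z": 0, "ax": 0, "ay": 0, "az": 0, "hand": 40},
  {"x": 0, "y": -0.0025, "z": 0, "ax": 0, "ay": 0, "az": 0, "hand": 40},
  {"x": 0, "y": -0.0025, "z": -0.04, "ax": 0, "ay": 0, "az": 0, "hand": 40},
  {"x": 0.05, "y": 0.04, "z": -0.09, "ax": 0, "ay": 0, "az": 0, "hand": 40},
  {"x": 0.06, "y": 0.09, "z": -0.14, "ax": 0, "ay": 0, "az": 0, "hand": 40},
  {"x": 0.06, "y": 0.14, "z": -0.14, "ax": 0, "ay": 0, "az": 0, "hand": 40},
  {"x": 0.06, "y": 0.14, "z": -0.14, "ax": 0, "ay": 0, "az": 0, "hand": 40},
])

```text
t: 19.6
tool_pos: [0.511, 0.2976, 0.3567]
orientation: [0.312, 3.123, 0.005]
force: [0.7, -0.5, -0.8]
opening: 0.0372
gripper_force: 0.0
```

```bash
python3 st.py; python3 - <<'E'
from m import *;from plant import *
c=camera_params("wrist");p,d=read_camera("wrist");cv2.imwrite("pics/w7.png",p)
t,_=read_camera("top");cv2.imwrite("pics/t7.png",t)
cv2.imwrite("pics/f7.png",np.hstack([cv2.resize(p,(400,300)),cv2.resize(t[110:240,180:320],(400,372))[:300]]))
E
```

```text
19.6 (array([0.51151297, 0.29799087, 0.18970684]), np.float64(-11.401825603725753)) [[-0.0760072   0.14635758]] [ 0.71069738 -0.51881933 -0.77693269] 0.037151058870323134
```

View pics/f7.png

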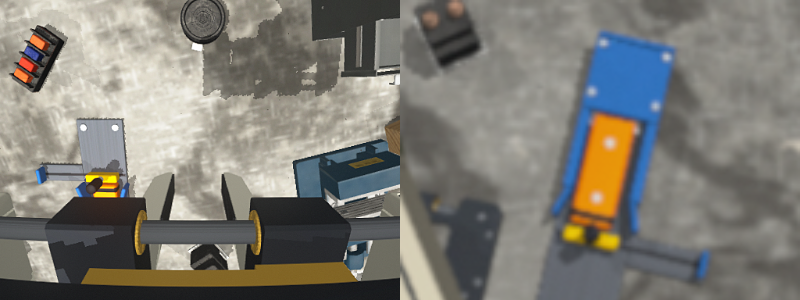

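The scraper's handle at (605,165) butts against the guard. The keeper at (590,237) is centred across the channel behind the tail, and the arm is clear.

```bash
python3 -c "
from plant import robot
print(robot.close_job())"
```

```text
the job is handed in; nothing more can be done
None
```

The scraper is fully home in the dock with the keeper shut behind it, the arm is clear and the bystanders were left alone; the job was handed in at about 20 s, and no verdict came back.

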